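# Fit the shelf plate under the rims of the bench bath

### The job

Take the perforated shelf plate off the draining stand by its handle and put it back into the empty bench bath: it is longer than the opening, so feed it in tilted, one end first under the wide rim, then lower the other end past the narrow rim (the one at the control box) and lay it flat on the ledges inside. Finally slide it along until it meets the end wall under the narrow rim, let go, and leave everything else on the bench as it stands.

Things in the scene. Friction and masses are not known exactly. Their poses are not given: they have to be found in the camera images.
- bath: Empty open-topped bench bath, white with steel rim, fixed, case 214 (x) x 152 (y), rim top 100 high; +x points to the end with the control box (42 long, 72 high, display and knob). Origin on the bench, z up. Inside: x -100 to +86 between end walls, y -62 to +62, floor 12 high. Opening x -66 to +68. Ledges, top 35 high, full width: x -100 to -64 and +56 to +86.
- wide_rim (a point): Middle of the inner edge of the wide rim, on its top: bath x -66, height 100. This rim overhangs the inside by 34 (from the end wall at x -100), 5 thick, underside 95 high, 60 above the ledge. It is at the end away from the control box. Axes as the bath's. No rim overhangs along the two long sides.
- narrow_rim (a point): Middle of the inner edge of the narrow rim, on its top: bath x +68, height 100. It overhangs by 18 (from the end wall at x +86), 5 thick, underside 95 high, 60 above the ledge. It is at the control-box end. Axes as the bath's.
- home (a point): Where the plate's origin (centre of its underside) belongs: bath x +1, y 0, height 35, on both ledges with one plate end against the end wall under the narrow rim and 18 mm of plate under each rim. Across the bath (y) the plate has 7 mm play either side. Axes as the bath's.
- plate: Perforated aluminium plate 170 (x) x 110 (y) x 5, about 0.35 kg, on a stand at the start, tilted 0.55 rad (31.5 deg): -x end low, +x end high. Two thin posts at y +-24 carry a black grip bar 14 (x) x 62 (y) x 24, 80 to 104 above the underside over the plate's middle. Origin: centre of the underside; z: plate normal, handle side. Same end for end.
- plate_grip (a point): Centre of the plate's grip bar, 92 above the underside along the plate's normal; axes as the plate's.
- plate_low_end (a point): Middle of the plate's underside edge at its -x end (85 from the origin), the lower end at the start.
- plate_high_end (a point): Middle of the plate's underside edge at its +x end (85 from the origin), the higher end at the start.
- stand: White plastic draining stand, fixed, about 180 x 124, its two sloping rails carry the plate at 0.55 rad (31.5 degrees), rising towards its +x; a cross bar at the foot, 17 proud of the rails, stops the low end. Origin on the bench under the centre of the plate's underside, which is 72 high there. Stand top 115 high.
- tube_rack: Bystander: white rack block 50 x 190 x 30 with five capped tubes, 74 high (mm). Origin at the centre of its underside. Leave it alone.
- jar: Bystander: small jar, 44 diameter, 60 high (mm). Origin at the centre of its underside. Leave it alone.
- reagent_bottle: Bystander: bottle, 56 diameter, 115 high (mm). Origin at the centre of its underside. Leave it alone.
- beaker: Bystander: glass beaker, 66 diameter, 85 high (mm). Origin at the centre of its underside. Leave it alone.
- wash_jar: Bystander: jar, 60 diameter, 75 high (mm). Origin at the centre of its underside. Leave it alone.
Mind the look-alikes: they are no part of the job. What is shaped like the plate but purple is not meant.

How it is judged:
On the way:
1. one end of the plate is inside the bath under the wide rim while the other end is still above the rims (((x of plate_low_end in the frame of bath between -0.115 and -0.069 m and z of plate_low_end in the frame of bath between 0.02 and 0.092 m and z of plate_high_end in the frame of bath above 0.101 m and x of plate_high_end in the frame of bath below 0.12 m and y of plate in the frame of bath between -0.02 and 0.02 m) or (x of plate_high_end in the frame of bath between -0.115 and -0.069 m and z of plate_high_end in the frame of bath between 0.02 and 0.092 m and z of plate_low_end in the frame of bath above 0.101 m and x of plate_low_end in the frame of bath below 0.12 m and y of plate in the frame of bath between -0.02 and 0.02 m))), for 0.1 s.
At the end, for the whole second after the job is handed in: The plate rests flat (within 2 degrees) on both ledges inside the bath, handle up, underside within 4 mm of ledge height, its end within 5 mm of the end wall under the narrow rim so both ends lie under the rims; released and still. No bystander moved more than 40 mm or tipped (angle between plate's own z axis and vertical below 0.035 rad and z of plate in the frame of bath between 0.031 and 0.039 m and x of plate in the frame of bath between -0.004 and 0.006 m and y of plate in the frame of bath between -0.012 and 0.012 m and angle between the x axis of plate and the x axis of bath, either way round below 0.12 rad and linear speed of plate below 0.01 m/s); the robot touches nothing.
It fails at once if a bystander is pushed more than 40 mm or tipped over (distance of any of tube_rack, jar, reagent_bottle, beaker, wash_jar from where it was at the start of the episode above 0.04 m or angle between any of tube_rack, jar, reagent_bottle, beaker, wash_jar's own z axis and vertical above 0.4 rad).
It also fails if it takes over 45 s, if anything falls off the work surface, if the arm or the gripper's body presses on something with over 40 N, if the wrist force passes 120 N, or if a joint passes its speed limit or range.

### The arm

A 6-joint arm with a two-finger parallel gripper is mounted at the origin on the work surface. World frame = base frame: x ahead of the robot, y to its left, z up, the work surface at z = 0. Lengths are in m, angles in rad, forces in N, time in s.
With the tool pointing down it reaches from about 0.4 to 0.825 m from the base axis. Payload 7 kg.
Tool frame: the origin (TCP) lies on the centre line of the jaws, within the pads' length; the fingertips stand arm.tip_reach ahead of it and the grasp point (between the pads) lies 5 mm behind it (arm.tip_reach is the distance from the TCP to the fingertips, in m); z points along the fingers, y is the line along which they close (so a half turn about z gives the same grasp; the last joint's range is limited). The gripper opens to 88 mm and grips with 3 to 60 N. Pads are 19 mm wide; open, the fingers measure 130 mm over their backs; the gripper's body (78 mm by 193 mm) begins 47 mm behind the grasp point.
Start: joints at [-0.876, 0.359, 0.012, 0, -1.224, -0.288], TCP at [0.267, -0.62, 0.241] pointing down, gripper open.
Joint ranges: [-3.07, 3.07], [-1.43, 2.12], [-1.02, 1.25], [-3.03, 1.67], [-3.05, -0], [-3.03, 3.03]. Speed limits (rad/s): [2.39, 2.39, 3.01, 3.14, 3.14, 3.14].

### API

Orientations are given as [roll, pitch, yaw] about the fixed x, y, z axes, in that order (R = Rz(yaw) Ry(pitch) Rx(roll)).
In Python, from station import status, optics, order, arm gives the robot as it stands. The module is installed in compiled form; this text tells all that it offers.
- The arm moves only by the shell command python3 -m jog 'ROWS' [FORCE]. ROWS is JSON, a list of rows, each a list of 3 entries, a list of its own where there are three numbers: the gripper command: -1 is shut, 1 is fully open, values between are in proportion, then the shift along the tool's x, y, z in mm, then the turn about the tool's z in rad. A call has 1 to 20 rows; each row is the pose to reach, as a shift and turn from the pose commanded when the call began, along the tool's axes at that moment; what a row does not reach only later rows make up. A row lasts 1/8 s, in which the tool goes at most 62.5 mm and 10.7 degrees, less where a joint would pass 70% of its speed; a pose out of reach is approached as far as the arm can. A call with a gripper value outside its range is refused whole. The fingers move at their own pace and stop on an object; FORCE is the grip in N (left out, the last holds). Time passes only in rows, so rows that repeat a pose let the fingers close. It gives the time, the measured TCP pose, the force, the opening and the grip force at its end, in the units of the state.
- status.get_state(): the state, without advancing time (a new reading comes with each control period).
- optics.grab_frame(name): name is "side" or "top" or "wrist"; returns a dict with "color" (400x640x3 uint8, red, green, blue), "mtx" (3x3 intrinsics, pixels), "k1" (the pictures are not rectified: a ray, as slopes to the right and down, at radius r is drawn at 1 + k1 r^2 times it, then the intrinsics apply), "cam_to_world" (4x4, takes a point from camera to world coordinates). Camera axes: x right, y down, z forward; pixel columns grow to the right and rows downward; lengths in m; the calibration is good to about 2 mm. A picture is of the moment at which its call begins. There is no depth.
- order.job_done(): hands the job in; it is judged then, once.
The state is a dict: "t": time; "q": joint angles; "qd": joint speeds; "joint_efforts": joint torques, N m; "eef_pos": TCP position; "ee_rot": TCP orientation; "force": force on the tool from outside, world axes, zero at the start; "moment": the same for the moment, N m; "width": finger opening in m; "gripper_force": force on a finger pad.
Only numpy, scipy, OpenCV 4.12 (cv2) and the standard library are available. Lean on these libraries where they do the work, as an engineer would, in place of code of your own. Each camera call takes 0.05 s, during which the arm holds its last target. There are 200 camera calls.

## Working session

There is one attempt and no reset: what is moved stays moved. The work goes in short steps, Python scripts to look and compute and a shell command to move; the robot and the scene stay as the last step left them, time stands still between calls to the robot, and variables do not carry over. Pictures are saved under pics/ and viewed, at most 10 in all, crops included, and the job is handed in when it is done.

```bash
mkdir -p pics; python3 - <<'E'
from station import status, optics, order, arm
import cv2,numpy as np
s=status.get_state(); print(s, arm.tip_reach, [a for a in dir(arm) if a[0]!='_'])
for n in ("side","top"):
    f=optics.grab_frame(n); cv2.imwrite(f"pics/{n}0.png",f["color"][:,:,::-1]); print(n,f["mtx"],f["k1"],f["cam_to_world"])
    np.savez(f"pics/{n}0.npz",**f)
E
```

```text
{'t': 0.0, 'q': array([-8.75860254e-01,  3.59405342e-01,  1.10665764e-02, -3.74205886e-04,
       -1.22407305e+00, -2.88103410e-01]), 'qd': array([ 0.00143161, -0.0007574 , -0.0031041 , -0.00074057, -0.00139645,
       -0.00069097]), 'joint_efforts': array([ 1.42088484e-03, -5.82714593e+01,  2.93060911e+01,  6.99731067e+00,
        6.72025941e-03, -2.31981066e-04]), 'eef_pos': array([ 0.26690733, -0.61948999,  0.23960974]), 'ee_rot': array([ 3.13994379e+00, -1.21786609e-04, -2.73488734e+00]), 'force': array([ 0.17556788,  0.30210026, -0.00979386]), 'moment': array([-0.00690625, -0.02746387, -0.05003998]), 'gripper_force': 0.0, 'width': 0.08748708182889701} 0.014 ['Unreachable', 'tip_reach']
side [[490.90609328   0.         326.77004357]
 [  0.         490.90609328 195.5619068 ]
 [  0.           0.           1.        ]] 0.026309917000455933 [[-0.70602476 -0.38504594  0.59436409 -0.37326794]
 [-0.70806355  0.36812328 -0.60260374  0.895137  ]
 [ 0.01323086 -0.8463007  -0.53254114  0.9055716 ]
 [ 0.          0.          0.          1.        ]]
top [[429.29517271   0.         323.27690366]
 [  0.         429.29517271 198.69938307]
 [  0.           0.           1.        ]] -0.04488491094847036 [[ 1.05903170e-02 -9.89855363e-01  1.41683471e-01  2.66403836e-01]
 [-9.99941486e-01 -1.07961283e-02 -6.83976645e-04  2.13585346e-02]
 [ 2.20667088e-03 -1.41667937e-01 -9.89911777e-01  1.58532907e+00]
 [ 0.00000000e+00  0.00000000e+00  0.00000000e+00  1.00000000e+00]]
```

View pics/top0.png

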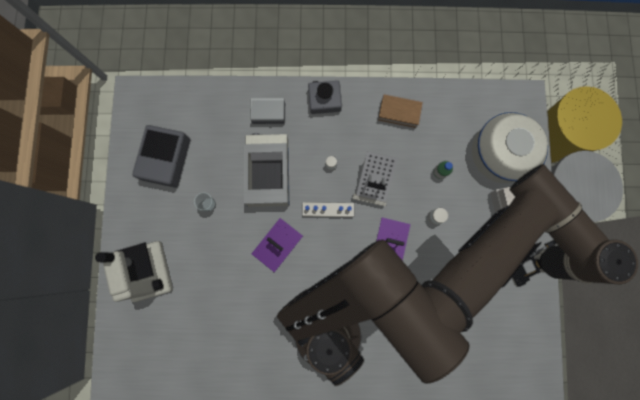

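View pics/side0.png

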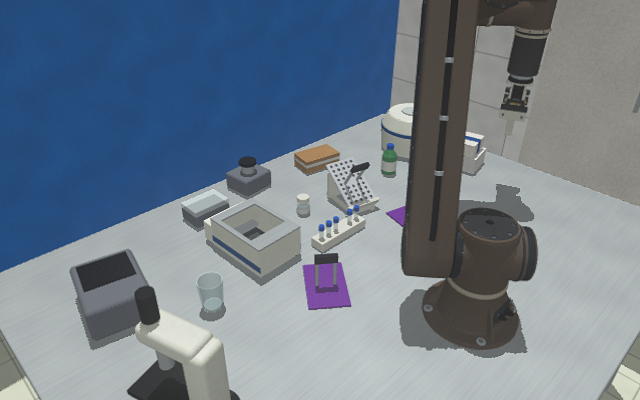

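The top view shows three plate-like things: purple ones at about (278,245) and (393,235), and a grey perforated one on the white stand at about (375,180). Only the grey one fits, being aluminium, tilted and on the stand. The bath is at about (267,173). I'll confirm with one enlarged crop.

```bash
python3 - <<'E'
import cv2,numpy as np
a=cv2.imread('pics/top0.png')[125:220,235:405]; b=cv2.imread('pics/side0.png')[145:285,190:390]
A=cv2.resize(a,None,fx=4,fy=4,interpolation=cv2.INTER_CUBIC)[:,:600*0+680]
B=cv2.resize(b,(0,0),fx=4,fy=4,interpolation=cv2.INTER_CUBIC)
cv2.imwrite('pics/ctop.png',A); cv2.imwrite('pics/cside.png',B); print(A.shape,B.shape)
E
```

```text
(380, 680, 3) (560, 800, 3)
```

View pics/ctop.png

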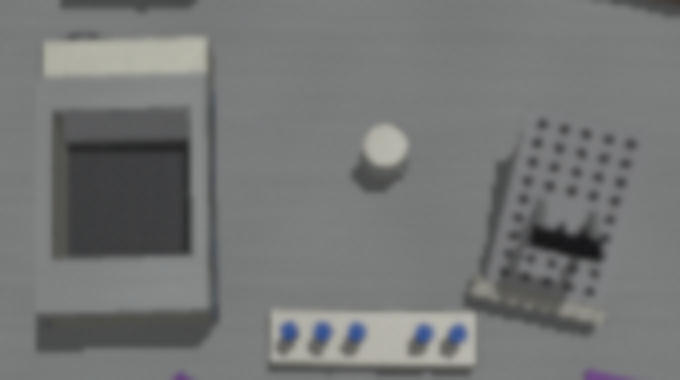

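View pics/cside.png

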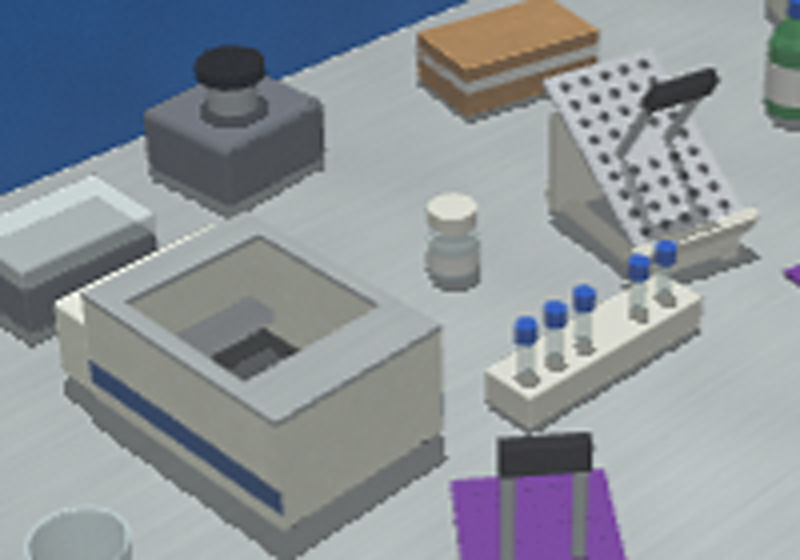

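The grey perforated plate with black grip bar on the white stand is at top crop (565,180) and side crop (660,150), and it is the one meant. The bath's control box is on the far side, towards world +x. Its opening in the top crop runs from (52,110) to (190,257). The low end of the plate faces the robot, so the carried tilt already suits the wide rim.

```bash
cat > h.py <<'E'
import cv2,numpy as np
def ray(f,uv):
    K=np.array(f["mtx"]);k=float(f["k1"]);T=np.array(f["cam_to_world"])
    p=cv2.undistortPoints(np.array(uv,float).reshape(-1,1,2),K,np.array([k,0,0,0.]))[:,0]
    d=np.c_[p,np.ones(len(p))]@T[:3,:3].T
    return T[:3,3],d
def plane(f,uv,z):
    o,d=ray(f,uv); return o+d*((z-o[2])/d[:,2])[:,None]
def tri(f,a,g,b):
    o,d=ray(f,a);p,e=ray(g,b);d=d[0]/np.linalg.norm(d[0]);e=e[0]/np.linalg.norm(e[0])
    s=np.linalg.lstsq(np.c_[d,-e],p-o,rcond=None)[0]
    return (o+s[0]*d+p+s[1]*e)/2, np.linalg.norm(o+s[0]*d-p-s[1]*e)
def proj(f,P):
    T=np.linalg.inv(np.array(f["cam_to_world"]));c=np.atleast_2d(P)@T[:3,:3].T+T[:3,3]
    return cv2.projectPoints(c,np.zeros(3),np.zeros(3),np.array(f["mtx"]),np.array([float(f["k1"]),0,0,0.]))[0][:,0]
E
python3 - <<'E'
from h import *
t=dict(np.load('pics/top0.npz'));s=dict(np.load('pics/side0.npz'))
ct=lambda x,y:(235-.375+x/4,125-.375+y/4)
cs=lambda x,y:(190-.375+x/4,145-.375+y/4)
op=plane(t,[ct(52,110),ct(190,107),ct(190,257),ct(52,258)],.1)
print('opening top',op.round(4).tolist(),op.mean(0))
sp=plane(s,[cs(262,236),cs(378,304),cs(244,380),cs(127,302)],.1); print('opening side',sp.round(4).tolist(),sp.mean(0))
# black bar blobs
def blob(f,x0,y0,x1,y1,th):
    g=f["color"][y0:y1,x0:x1].max(2); m=(g<th).astype(np.uint8)
    n,l,st,c=cv2.connectedComponentsWithStats(m); i=1+st[1:,4].argmax()
    r=cv2.minAreaRect(np.argwhere(l==i)[:,::-1].astype(np.float32)); 
    return c[i]+[x0,y0],st[i],r
bt,st,rt=blob(t,360,175,390,195,50);bs,ss,rs=blob(s,345,158,372,180,60)
print(bt,st,rt,bs,ss,rs)
print('bar tri',tri(t,[bt],s,[bs]),'plane',plane(t,[bt],.1504),plane(s,[bs],.1504))
# bar ends
e=plane(t,[ct(530,238),ct(605,250)],.158);print('ends',e)
E
```

```text
opening top [[0.6434, 0.2911, 0.1], [0.6473, 0.1684, 0.1], [0.5122, 0.165, 0.1], [0.51, 0.2862, 0.1]] [0.57822894 0.22767869 0.1       ]
opening side [[0.6419, 0.1705, 0.1], [0.5149, 0.1658, 0.1], [0.5098, 0.2883, 0.1], [0.6399, 0.2922, 0.1]] [0.57661856 0.22918821 0.1       ]
[376.11688312 185.31168831] [ 8  7 17  8 77] ((15.98648738861084, 10.08108139038086), (16.76869773864746, 5.425166606903076), 9.462321281433105) [359.76190476 167.93650794] [ 6  5 18 10 63] ((14.651350021362305, 9.491893768310547), (4.852417469024658, 18.600934982299805), 72.89727020263672)
bar tri (array([ 0.52055177, -0.15931695,  0.1447548 ]), np.float64(0.00024218803224720917)) plane [[ 0.51965152 -0.15853511  0.1504    ]] [[ 0.51381712 -0.1515574   0.1504    ]]
ends [[ 0.52203473 -0.12719571  0.158     ]
 [ 0.51247158 -0.19053915  0.158     ]]
```

```bash
python3 -m jog '[[1,[-60,45,-40],0.1],[1,[-110,85,-60],0.25],[1,[-160,125,-60],0.4],[1,[-210,163,-60],0.55],[1,[-260,202,-60],0.64],[1,[-310,240,-60],0.64],[1,[-355,276,-60],0.64],[1,[-395,306,-60],0.64],[1,[-415,323,-60],0.64],[1,[-415,323,-60],0.64],[1,[-415,323,-60],0.64]]' 
python3 - <<'E'
from station import *
from station import optics
import cv2,numpy as np
f=optics.grab_frame("wrist");np.savez("pics/w1.npz",**f);cv2.imwrite("pics/w1.png",f["color"][:,:,::-1]);print(f["cam_to_world"])
f=optics.grab_frame("top");np.savez("pics/t1.npz",**f);cv2.imwrite("pics/t1.png",f["color"][:,:,::-1])
E
```

```text
t: 1.48
eef_pos: [0.5201, -0.159, 0.3003]
ee_rot: [-3.141, -0.001, 2.909]
force: [-0.1, 0.6, 0.8]
width: 0.0876
gripper_force: 0.0
[[ 2.30101429e-01  9.38565980e-01  2.57191044e-01  4.50631902e-01]
 [ 9.73166629e-01 -2.21976989e-01 -6.06046827e-02 -1.42677897e-01]
 [ 2.09000180e-04  2.64234965e-01 -9.64458314e-01  4.43356642e-01]
 [ 0.00000000e+00  0.00000000e+00  0.00000000e+00  1.00000000e+00]]
```

View pics/w1.png

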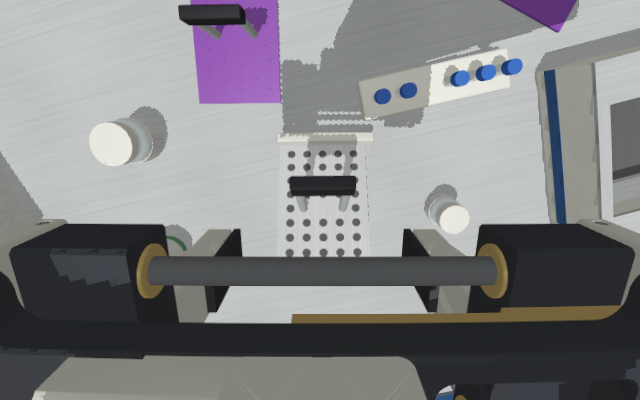

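The wrist view shows the grip bar at about (290–356, 178–193), nearly parallel to the closing line, with the perforated plate and stand foot behind it. I'll measure the bar position and yaw.

```bash
python3 - <<'E'
from h import *
w=dict(np.load('pics/w1.npz'));g=w["color"].max(2)
m=np.zeros_like(g);m[170:198,280:366]=(g[170:198,280:366]<60)
n,l,st,c=cv2.connectedComponentsWithStats(m.astype(np.uint8));i=1+st[1:,4].argmax();print(st[i],c[i])
# column top edge/bottom edge
for nm,fn in(('top',np.min),('bot',np.max)):
    xs=range(st[i][0]+4,st[i][0]+st[i][2]-4);ys=[fn(np.where(l[:,x]==i)[0]) for x in xs];p=np.polyfit(xs,ys,1)
    uv=[(x,np.polyval(p,x)) for x in(st[i][0],st[i][0]+st[i][2]-1)]
    P=plane(w,uv,.155);d=P[0]-P[1];d=d*np.sign(d[1]);print(nm,uv,P.round(4).tolist(),'yaw',np.arctan2(-d[0],d[1]))
print(plane(w,[c[i]],.1504))
# predicted pixels with bar at c, for check
for yaw in(-.23,):
  R=np.array([[np.cos(yaw),-np.sin(yaw),0],[np.sin(yaw),np.cos(yaw),0],[0,0,1]])@cv2.Rodrigues(np.array([0,-.55,0]))[0]
  C=np.array([.52,-.159,.1504]);print(proj(w,[C+R@np.array([x,y,z]) for x in(-.007,.007) for y in(-.031,.031) for z in(-.012,.012)]).round(1).tolist())
E
```

```text
[ 290  176   66   21 1221] [322.56838657 185.51187551]
top [(np.int32(290), np.float64(177.4094558429974)), (np.int32(355), np.float64(175.9698545018303))] [[0.5031, -0.1855, 0.155], [0.5158, -0.1259, 0.155]] yaw -0.20962926440063326
bot [(np.int32(290), np.float64(195.0548463502416)), (np.int32(355), np.float64(193.94515364975862))] [[0.5197, -0.1899, 0.155], [0.5328, -0.1295, 0.155]] yaw -0.21456103209180613
[[ 0.51878415 -0.15782501  0.1504    ]]
[[290.8, 184.1], [288.3, 175.9], [352.6, 183.9], [355.0, 175.8], [290.4, 197.5], [287.9, 190.3], [353.0, 197.4], [355.5, 190.2]]
```

```bash
python3 -m jog '[[1,[1,1,40],-0.02],[1,[1,1,90],-0.02],[1,[1,1,135],-0.02],[1,[1,1,155],-0.02],[1,[1,1,155],-0.02],[-1,[1,1,155],-0.02],[-1,[1,1,155],-0.02],[-1,[1,1,155],-0.02],[-1,[1,1,155],-0.02],[-1,[1,1,155],-0.02],[-1,[1,1,155],-0.02]]' 60; python3 -m jog '[[-1,[0,0,-5],0],[-1,[0,0,-12],0],[-1,[0,0,-22],0],[-1,[0,0,-35],0],[-1,[0,0,-50],0],[-1,[0,0,-50],0],[-1,[0,0,-50],0]]'
python3 - <<'E'
from station import optics
import cv2,numpy as np
for n in("side","wrist"):
    f=optics.grab_frame(n);np.savez(f"pics/{n}2.npz",**f);cv2.imwrite(f"pics/{n}2.png",f["color"][:,:,::-1])
im=cv2.imread("pics/side2.png")[60:235,230:430];a=cv2.resize(im,None,fx=2,fy=2);b=cv2.imread("pics/wrist2.png");b=cv2.resize(b,(400,250))
cv2.imwrite("pics/v2.png",np.vstack([a,b]))
E
```

```text
t: 2.95
eef_pos: [0.5199, -0.1579, 0.1463]
ee_rot: [-3.142, 0.001, 2.929]
force: [-1.9, -0.1, 4.9]
width: 0.0615
gripper_force: 60.0
t: 3.82
eef_pos: [0.5194, -0.1578, 0.1954]
ee_rot: [3.141, -0.0, 2.928]
force: [-0.9, -0.6, -5.3]
width: 0.0614
gripper_force: 60.0
```

View pics/v2.png

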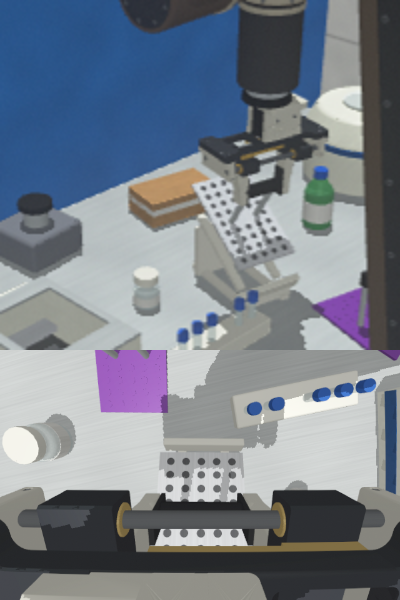

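The plate is lifted and still tilted in the grip. In the side crop the high +y corner is at (193,183), the low +y corner at (241,262) and the low −y corner at (293,247). I'll get the tilt from those corners.

```bash
cat >> h.py <<'E'
def plateR(yaw,tilt):
    R=np.array([[np.cos(yaw),-np.sin(yaw),0],[np.sin(yaw),np.cos(yaw),0],[0,0,1]])
    return R@cv2.Rodrigues(np.array([0,-tilt,0.]))[0]
def corners(bar,yaw,tilt,z=.005):
    R=plateR(yaw,tilt);return np.array([bar+R@np.array([x,y,z-.092]) for x,y in((.085,.055),(-.085,.055),(-.085,-.055),(.085,-.055))])
E
python3 - <<'E'
from h import *
s=dict(np.load('pics/side2.npz'));bar=np.array([.519,-.158,.2004])
obs=np.array([[193,183],[241,262],[293,247]])/2+[230,60];print(obs)
for t in(.3,.4,.45,.5,.55,.6): print(t,proj(s,corners(bar,-.212,t)).round(1).tolist())
E
```

```text
[[326.5 151.5]
 [350.5 191. ]
 [376.5 183.5]]
0.3 [[327.2, 159.7], [355.2, 194.8], [382.9, 185.3], [354.4, 151.7]]
0.4 [[326.4, 156.1], [353.1, 194.6], [380.7, 185.2], [353.6, 148.3]]
0.45 [[326.1, 154.3], [352.0, 194.3], [379.6, 184.9], [353.3, 146.5]]
0.5 [[325.8, 152.5], [350.9, 194.0], [378.4, 184.6], [353.0, 144.8]]
0.55 [[325.5, 150.7], [349.8, 193.5], [377.3, 184.2], [352.8, 143.0]]
0.6 [[325.3, 148.9], [348.7, 193.0], [376.2, 183.7], [352.7, 141.3]]
```

The tilt is about 0.53, so the grip held it. Next I raise it and carry it over the bath.

```bash
python3 -m jog '[[-1,[0,0,-20],0],[-1,[1,10,-45],0],[-1,[4,35,-65],-0.03],[-1,[8,68,-70],-0.06],[-1,[12,101,-70],-0.09],[-1,[16,134,-70],-0.12],[-1,[20,167,-70],-0.15],[-1,[24,200,-70],-0.18],[-1,[27,233,-70],-0.21],[-1,[31,266,-70],-0.242],[-1,[35,299,-70],-0.242],[-1,[38,332,-70],-0.242],[-1,[41,360,-70],-0.242],[-1,[43,378,-70],-0.242],[-1,[44,385,-70],-0.242],[-1,[44,385,-70],-0.242],[-1,[44,385,-70],-0.242]]'
cat > look.py <<'E'
import sys,cv2,numpy as np
from station import optics
n=sys.argv[1]
for c in("side","top"):
    f=optics.grab_frame(c);np.savez(f"pics/{c}{n}.npz",**f);cv2.imwrite(f"pics/{c}{n}.png",f["color"][:,:,::-1])
a=cv2.resize(cv2.imread(f"pics/side{n}.png")[100:290,170:370],None,fx=3,fy=3,interpolation=cv2.INTER_CUBIC)
b=cv2.resize(cv2.imread(f"pics/top{n}.png")[120:220,235:300],None,fx=3,fy=3,interpolation=cv2.INTER_CUBIC)
b=cv2.copyMakeBorder(b,0,a.shape[0]-b.shape[0],0,0,cv2.BORDER_CONSTANT);cv2.imwrite(f"pics/v{n}.png",np.hstack([a,b]))
E
python3 look.py 3
```

```text
t: 6.05
eef_pos: [0.558, 0.227, 0.2657]
ee_rot: [-3.141, -0.0, -3.113]
force: [-0.2, 0.3, -3.2]
width: 0.0613
gripper_force: 60.0
```

View pics/v3.png

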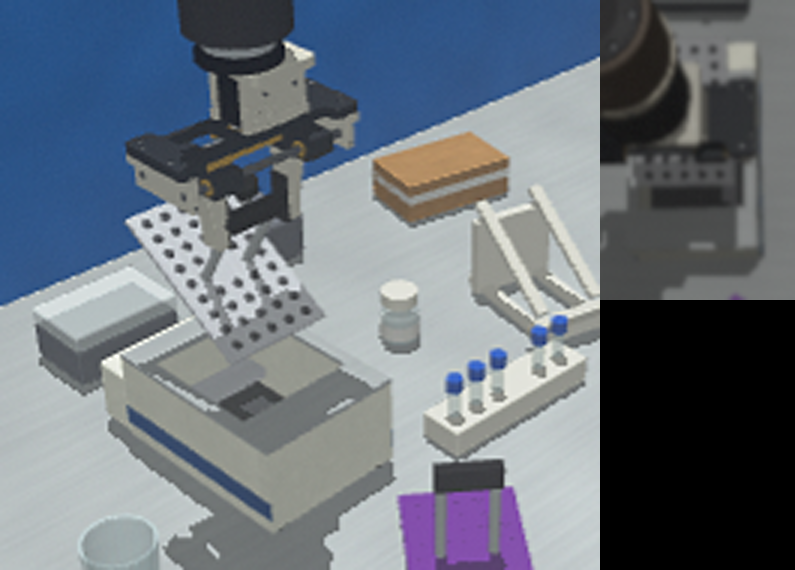

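The side view shows the plate held tilted over the bath, with corners high +y (127,217), low +y (230,362) and low −y (325,316). I'll check tilt and yaw against these.

```bash
python3 - <<'E'
from h import *
s=dict(np.load('pics/side3.npz'))
print((np.array([[127,217],[230,362],[325,316]])/3+[170,100]).round(1).tolist())
for bar in([.558,.227,.2702],):
  for t in(.4,.5,.55,.6): print(t,proj(s,corners(np.array(bar),.0285,t,.002)).round(1).tolist())
E
```

```text
[[212.3, 172.3], [246.7, 220.7], [278.3, 205.3]]
0.4 [[212.8, 178.7], [250.7, 221.5], [281.8, 205.2], [244.5, 165.1]]
0.5 [[211.4, 174.5], [248.0, 220.8], [279.0, 204.7], [243.2, 161.1]]
0.55 [[210.7, 172.4], [246.6, 220.3], [277.6, 204.2], [242.7, 159.1]]
0.6 [[210.2, 170.3], [245.2, 219.8], [276.1, 203.8], [242.2, 157.0]]
```

```bash
python3 -m jog '[[-1,[2,1,15],0],[-1,[5,1,40],0],[-1,[8,1,65],0],[-1,[10,1,84],0],[-1,[18,1,90],0],[-1,[30,1,97],0],[-1,[42,1,103],0],[-1,[48,1,106],0],[-1,[48,1,106],0],[-1,[48,1,106],0]]'; python3 look.py 4
```

```text
t: 7.4
eef_pos: [0.5105, 0.2277, 0.1601]
ee_rot: [3.141, 0.001, -3.112]
force: [0.3, 0.1, -3.0]
width: 0.0617
gripper_force: 60.0
```

View pics/v4.png

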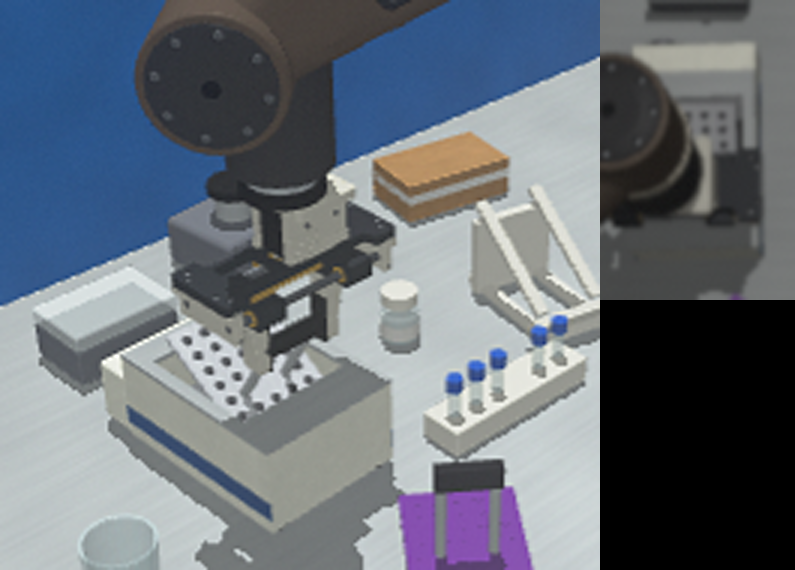

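The plate's low end is under the wide rim, the high end stands above the rims, and there is no contact force. Now I touch the low end down on the ledge near the end wall.

```bash
python3 -m jog '[[-1,[2,0,4],0],[-1,[4,0,8],0],[-1,[4,0,10],0],[-1,[4,0,10],0]]'
```

```text
t: 8.0
eef_pos: [0.5088, 0.2275, 0.153]
ee_rot: [3.141, 0.006, -3.111]
force: [1.8, -4.4, 17.7]
width: 0.0613
gripper_force: 60.0
```

```bash
python3 -m jog '[[-1,[0,0,-3],0],[-1,[0,0,-3],0],[-1,[-4,0,-2],0],[-1,[-8,0,0],0],[-1,[-10,0,1],0],[-1,[-10,0,1],0]]' 10;  python3 look.py 5; python3 - <<'E'
from h import *
s=dict(np.load('pics/side5.npz'))
O=np.array([.5764,.2284,0]);R=plateR(.03,0)
for t in(.2,.3,.4,.45,.5,.55):
  c,n=np.cos(t),np.sin(t)
  P=[O+R@np.array([-.098+x*c-.005*n,y,.035+x*n+.005*c]) for x,y in((.17,.055),(.17,-.055))]
  print(t,((proj(s,P)-[170,100])*3).round(0).tolist())
E
```

```text
t: 8.75
eef_pos: [0.5181, 0.228, 0.1498]
ee_rot: [3.141, 0.003, -3.112]
force: [4.9, -2.7, 9.3]
width: 0.062
gripper_force: 10.0
0.2 [[161.0, 379.0], [251.0, 333.0]]
0.3 [[163.0, 367.0], [253.0, 321.0]]
0.4 [[165.0, 356.0], [256.0, 311.0]]
0.45 [[167.0, 351.0], [258.0, 306.0]]
0.5 [[169.0, 346.0], [260.0, 301.0]]
0.55 [[171.0, 342.0], [262.0, 296.0]]
```

View pics/v5.png

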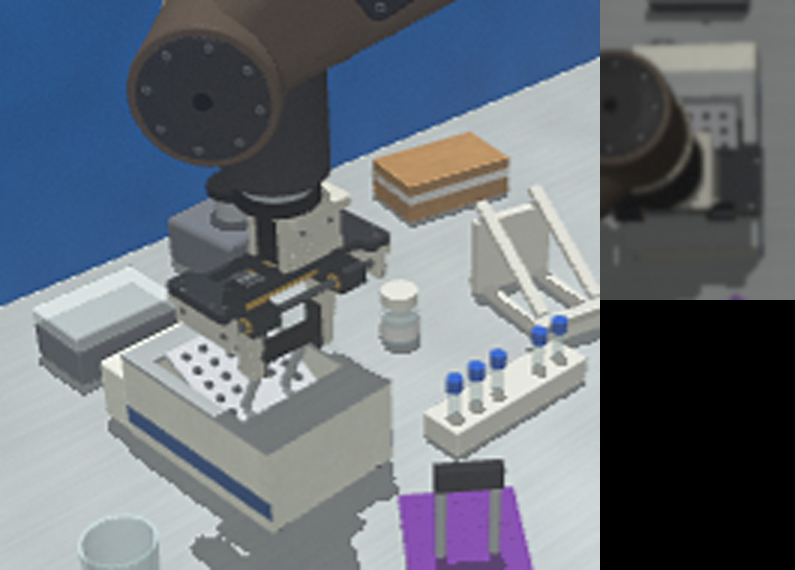

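The plate pivots as intended. The high +y corner sits near (165,349), which gives a tilt of about 0.45. I'll continue along the arc with a lighter grip.

```bash
python3 -m jog '[[-1,[0,0,-1],0],[-1,[-4,0,0],0],[-1,[-8,0,2],0],[-1,[-11,0,4],0],[-1,[-11,0,4],0]]' 6; python3 -m jog '[[-1,[-4,0,2],0],[-1,[-8,0,4],0],[-1,[-12,0,6],0],[-1,[-12,0,6],0]]'
python3 - <<'E'
from station import optics
from h import *
f=optics.grab_frame("side");np.savez("pics/side6.npz",**f);cv2.imwrite("pics/side6.png",f["color"][:,:,::-1])
E
```

```text
t: 9.48
eef_pos: [0.5284, 0.2281, 0.1447]
ee_rot: [3.141, 0.001, -3.113]
force: [6.4, -1.8, 5.3]
width: 0.0622
gripper_force: 6.0
t: 9.98
eef_pos: [0.5396, 0.2283, 0.1381]
ee_rot: [-3.141, 0.0, -3.113]
force: [5.3, 0.2, 2.8]
width: 0.0619
gripper_force: 6.0
```

```bash
python3 -m jog '[[-1,[-4,0,3],0],[-1,[-9,0,6],0],[-1,[-14,0,9],0],[-1,[-19,0,13],0],[-1,[-23,0,16],0],[-1,[-23,0,17],0],[-1,[-23,0,17],0]]' 5
python3 look.py 7
```

```text
t: 10.9
eef_pos: [0.5617, 0.2286, 0.1212]
ee_rot: [-3.141, -0.001, -3.113]
force: [0.2, -0.4, -3.9]
width: 0.0618
gripper_force: 5.0
```

View pics/v7.png

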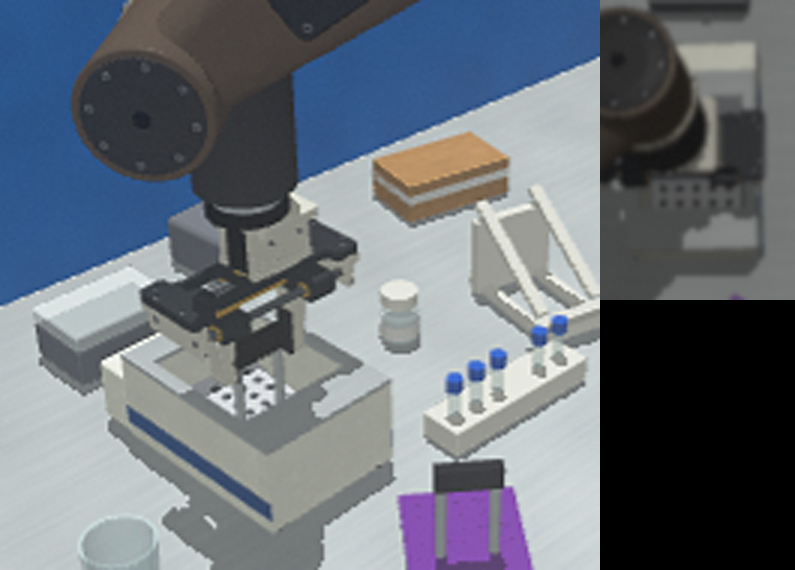

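The plate is now nearly level inside the bath, with the posts vertical and the high end under the narrow rim. I'll press it down lightly, then slide it towards the control box.

```bash
python3 -m jog '[[-1,[0,0,2],0],[-1,[0,0,4],0],[-1,[0,0,4],0]]' 5;  python3 -m jog '[[-1,[-4,0,0],0],[-1,[-8,0,0],0],[-1,[-12,0,0],0],[-1,[-14,0,0],0],[-1,[-14,0,0],0]]' 10
```

```text
t: 11.38
eef_pos: [0.5629, 0.2291, 0.119]
ee_rot: [3.141, 0.002, -3.112]
force: [-0.7, -2.0, 5.2]
width: 0.0621
gripper_force: 5.0
t: 12.0
eef_pos: [0.5753, 0.2292, 0.1189]
ee_rot: [3.142, -0.001, -3.112]
force: [-8.9, 0.2, 10.2]
width: 0.062
gripper_force: 10.0
```

```bash
python3 -m jog '[[-1,[0,0,-2],0],[-1,[0,0,-2],0]]' 15;  python3 -m jog '[[-1,[-2,0,0],0],[-1,[-4,0,0],0],[-1,[-4,0,0],0]]';  python3 -m jog '[[-1,[-2,0,0],0],[-1,[-4,0,0],0],[-1,[-4,0,0],0]]'
```

```text
t: 12.25
eef_pos: [0.576, 0.2293, 0.1193]
ee_rot: [3.141, -0.0, -3.113]
force: [0.8, 0.5, -4.4]
width: 0.062
gripper_force: 15.0
t: 12.62
eef_pos: [0.5784, 0.2288, 0.1196]
ee_rot: [-3.14, -0.003, -3.113]
force: [-9.8, 1.0, 5.8]
width: 0.0619
gripper_force: 15.0
t: 13.0
eef_pos: [0.5813, 0.2285, 0.1203]
ee_rot: [-3.14, -0.005, -3.113]
force: [-17.2, -2.0, 13.8]
width: 0.0617
gripper_force: 15.0
```

The force rises as the end meets the wall. I'll ease back 2 mm, release and measure.

```bash
python3 -m jog '[[-1,[2,0,0],0],[-1,[2,0,0],0]]' 5; python3 -m jog '[[-0.2,[0,0,0],0],[0.5,[0,0,0],0],[1,[0,0,0],0],[1,[0,0,0],0],[1,[0,0,-5],0],[1,[0,0,-25],0],[1,[0,0,-60],0],[1,[0,0,-110],0],[1,[0,0,-150],0],[1,[0,0,-150],0]]'
python3 - <<'E'
from station import optics
from h import *
f=optics.grab_frame("side");g=optics.grab_frame("wrist")
np.savez("pics/side8.npz",**f);np.savez("pics/w8.npz",**g);cv2.imwrite("pics/side8.png",f["color"][:,:,::-1]);cv2.imwrite("pics/w8.png",g["color"][:,:,::-1])
# bar blob in both views
for n,im,th in(("side",f,60),("wrist",g,60)):
    C=proj(im,[[.5774,.2284,.127]])[0].astype(int); x,y=C
    m=np.zeros((400,640),np.uint8);sl=np.s_[max(y-25,0):y+25,x-45:x+45];m[sl]=im["color"].max(2)[sl]<th
    nn,l,st,c=cv2.connectedComponentsWithStats(m);i=1+st[1:,4].argmax();print(n,C,st[i],c[i],plane(im,[c[i]],.127))
    R=plateR(.03,0);print(proj(im,[np.array([.5774,.2284,.127])+R@np.array([a,b,d]) for a in(-.007,.007) for b in(-.031,.031) for d in(-.012,.012)]).round(1).tolist())
a=f["color"][150:290,190:320,::-1];a=cv2.resize(a,None,fx=3.6,fy=3.6,interpolation=cv2.INTER_CUBIC)[:400]
b=g["color"][:,:,::-1];b=cv2.resize(b,(640//2*1,200))
b=cv2.copyMakeBorder(b,0,a.shape[0]-200,0,0,cv2.BORDER_CONSTANT);cv2.imwrite("pics/v8.png",np.hstack([a,b]))
E
```

```text
t: 13.25
eef_pos: [0.5809, 0.2286, 0.1196]
ee_rot: [-3.14, -0.002, -3.113]
force: [-7.3, -2.0, 4.3]
width: 0.062
gripper_force: 5.0
t: 14.5
eef_pos: [0.5837, 0.2302, 0.2742]
ee_rot: [3.138, 0.007, -3.112]
force: [-0.7, -0.0, -1.2]
width: 0.088
gripper_force: 0.0
side [252 212] [243 206  19  15 129] [252.31007752 213.33333333] [[0.57377068 0.23119309 0.127     ]]
[[262.6, 212.5], [262.2, 205.5], [245.5, 221.5], [244.8, 214.3], [259.5, 210.6], [259.0, 203.6], [242.3, 219.4], [241.6, 212.3]]
wrist [319 182] [287 174  67  15 513] [312.89863548 179.46783626] [[0.57483412 0.22185516 0.127     ]]
[[287.9, 172.5], [285.2, 177.8], [351.8, 172.5], [354.3, 177.7], [288.3, 186.6], [285.7, 192.9], [351.4, 186.5], [353.9, 192.8]]
```

```bash
python3 - <<'E'
from h import *
g=dict(np.load("pics/w8.npz"));col=g["color"];gr=col.mean(2)
O=np.array([.5764,.2284,0]);R=plateR(.03,0);tob=lambda P:((P-O)@R*1000).round(1)
# dark dots
im=gr.astype(np.uint8)
m=(gr<110).astype(np.uint8)
n,l,st,c=cv2.connectedComponentsWithStats(m)
H=[i for i in range(1,n) if 15<st[i,4]<120 and st[i,2]<14 and st[i,3]<14 and im[max(st[i,1]-2,0),st[i,0]+st[i,2]//2]>120]
P=tob(plane(g,c[H],.04))
for p,u in sorted(zip(P.tolist(),c[H].round(0).tolist())): print(p[:2],u)
# vertical profiles through rim edges, off the bar
x0,y0=proj(g,[O+R@np.array([-.066,0,.1])])[0];print('wide edge predicted',x0,y0)
for u in(270,290,310,330,350,370):
    v=np.arange(int(max(y0-35,0)),int(y0+35));d=np.diff(gr[v,u]);k=np.argsort(-abs(d))[:3]
    print(u,[(int(v[j]),int(d[j]),tob(plane(g,[[u,v[j]+.5]],.1))[0,0]) for j in k])
x=[int(round(t[0])) for t in [proj(g,[O+R@np.array([-.03,s*.062,.1])])[0] for s in(1,-1)]];vv=int(proj(g,[O+R@np.array([-.03,0,.1])])[0,1])
for xx in x:
  u=np.arange(max(xx-25,0),min(xx+25,639));d=np.diff(gr[vv,u]);k=np.argsort(-abs(d))[:3]
  print('side',xx,vv,[(int(u[j]),int(d[j]),tob(plane(g,[[u[j]+.5,vv]],.1))[0,1]) for j in k])
# bar rows profile
for u in(300,320,340): print(u,[int(t) for t in gr[165:205,u]])
print(gr[183,275:365].astype(int).tolist())
E
```

```text
[-52.4, 39.5] [354.0, 121.0]
[-52.3, 19.5] [337.0, 121.0]
[-52.2, -0.4] [320.0, 121.0]
[-51.9, -20.2] [303.0, 121.0]
[-51.8, -38.6] [287.0, 121.0]
[-36.6, 39.0] [353.0, 134.0]
[-36.4, 20.2] [337.0, 135.0]
[-34.2, -0.3] [320.0, 137.0]
[-34.0, -20.3] [303.0, 137.0]
[-33.8, -39.0] [287.0, 137.0]
[-17.0, -19.1] [304.0, 151.0]
[-16.5, 39.9] [354.0, 152.0]
[-16.3, 19.7] [337.0, 152.0]
[-16.0, -0.1] [320.0, 152.0]
[56.5, 40.2] [352.0, 210.0]
[56.8, 20.5] [337.0, 210.0]
[57.1, -19.6] [304.0, 210.0]
[57.2, -39.6] [289.0, 210.0]
[57.2, 0.4] [320.0, 210.0]
[73.2, 40.4] [352.0, 222.0]
[73.3, 20.1] [336.0, 222.0]
[73.5, -19.2] [305.0, 223.0]
[73.5, 0.2] [320.0, 223.0]
[73.8, -39.5] [289.0, 223.0]
[74.4, -361.3] [43.0, 223.0]
[75.8, 367.3] [601.0, 223.0]
wide edge predicted 319.7732496113496 108.50570913086608
270 [(83, -42, np.float64(-89.1)), (111, -38, np.float64(-63.3)), (112, -24, np.float64(-62.4))]
290 [(83, -44, np.float64(-89.0)), (135, -25, np.float64(-40.3)), (82, -23, np.float64(-89.9))]
310 [(87, -58, np.float64(-85.4)), (86, -12, np.float64(-86.3)), (109, 11, np.float64(-65.1))]
330 
[... 733 characters left out ...]
, 25, 24, 24, 26, 35, 63, 79, 80, 79, 78, 79, 78, 78, 78, 77, 77, 73, 64, 92, 118, 121, 120, 120, 127, 196, 235, 242, 242, 241, 241]
340 [112, 112, 111, 111, 111, 110, 109, 109, 92, 50, 25, 25, 25, 26, 38, 60, 73, 73, 73, 73, 73, 72, 72, 72, 71, 71, 67, 113, 154, 156, 151, 161, 198, 228, 236, 237, 237, 237, 237, 236]
[88, 148, 157, 220, 238, 242, 242, 243, 241, 188, 135, 69, 32, 31, 32, 32, 31, 31, 31, 31, 31, 32, 32, 32, 32, 31, 31, 32, 31, 32, 31, 31, 78, 84, 84, 83, 83, 83, 82, 82, 81, 81, 81, 81, 81, 79, 80, 79, 79, 78, 77, 78, 78, 77, 77, 76, 76, 75, 75, 75, 75, 74, 74, 74, 73, 73, 73, 72, 72, 72, 71, 70, 71, 71, 70, 69, 69, 64, 44, 100, 127, 184, 229, 232, 232, 231, 233, 230, 229, 231]
```

The hole grid puts the plate centre at about bath x +1 to +2 mm and y 0. The bar sits directly above it, so the plate is flat, and the gripper is clear.

```bash
python3 -c "
from station import order
print(order.job_done())"
```

```text
the job is handed in; nothing more can be done
None
```

I put the plate back in the bath and handed the job in at about 14.5 s. By camera measurement it lies flat on the ledges with its centre within about 1 mm of home, its end against the wall under the narrow rim, and the gripper released and clear. No verdict came back.

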